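Line up the resin castings by height on the display riser

ROBOT

A 6-joint arm with a two-finger parallel gripper is mounted at the origin on the work surface. World frame = base frame: x ahead of the robot, y to its left, z up, the work surface at z = 0. Lengths are in mm, angles in rad, forces in N, time in s.
With the tool pointing down it reaches from about 350 to 775 mm from the base axis. Payload 7.3 kg.
Tool frame: the origin (TCP) lies between the finger pads; the fingertips stand 22 mm ahead of it and the grasp point (between the pads) lies 3 mm ahead of it (nose_length is the distance from the TCP to the fingertips, in mm); z points along the fingers, y is the direction in which the jaws open and shut (so a half turn about z gives the same grasp; the last joint's range is limited). The gripper opens to 92 mm and grips with 3 to 60 N. Pads are 19 mm wide; open, the fingers measure 130 mm over their backs; the gripper's body (75 mm by 190 mm) begins 47 mm behind the grasp point.
Start: joints at [-1.336, 0.342, 1.524, -0, 1.275, -0.146], TCP at [195.146, -487.402, 248.741] pointing down, gripper open.
Joint ranges: [-2.53, 2.53], [-0.77, 2.02], [0.04, 2.7], [-1, 4.14], [0.28, 2.66], [-3.11, 3.11]. Speed limits (rad/s): [2.57, 2.57, 3.14, 3.14, 3.14, 3.14].

INTERFACE

Orientations are given as [roll, pitch, yaw] about the fixed x, y, z axes, in that order (R = Rz(yaw) Ry(pitch) Rx(roll)).
In Python, from plant import get_obs, capture, close_job, nose_length gives the robot as it stands.
- The arm moves only by the tool step_arm, never from a script. Its argument "increments" is text: rows parted by semicolons, each of 7 numbers parted by spaces: the turn, a rotation vector about the tool's x, y, z in rad, then the shift along the tool's x, y, z in mm, then the opening, from -1 (shut) to 1 (fully open). A call has 1 to 20 rows; each row is the pose to reach, as a shift and turn from the pose commanded when the call began, along the tool's axes at that moment; what a row does not reach only later rows make up. A row lasts 1/8 s, in which the tool goes at most 62.5 mm and 10.7 degrees, less where a joint would pass 70% of its speed; a pose out of reach is approached as far as the arm can. A call with a gripper value outside its range is refused whole. The fingers move at their own pace and stop on an object; the grip force is fixed at half the most. Time passes only in rows, so rows that repeat a pose let the fingers close. It gives the time, the measured TCP pose, the force and the opening at its end, in the units of the state.
- get_obs(): the state, without advancing time (a new reading comes with each control period).
- capture(name): name is "side" or "top" or "wrist"; returns a dict with "frame" (384x512x3 uint8, red, green, blue), "K" (3x3 intrinsics, pixels), "extrinsics" (4x4, takes a point from world to camera coordinates); the wrist camera has in their place "tool_from_camera" (4x4, takes a point from camera to tool coordinates, whose origin is the TCP and whose axes are the flange's). Camera axes: x right, y down, z forward; pixel columns grow to the right and rows downward; lengths in mm; the calibration is good to about 2 mm. The wrist camera is an equidistant fisheye: a pixel r from the principal point sees the ray r / f radians off the axis. A picture is of the moment at which its call begins: read the wrist's pose just before it. There is no depth.
- close_job(): hands the job in, once; it reports no verdict.
The state is a dict: "time": time; "joint_positions": joint angles; "dq": joint speeds; "tau": joint torques, N m; "tool_pos": TCP position; "tcp_rot": TCP orientation; "contact_force": force on the tool from outside, world axes, zero at the start; "moment": the same for the moment, N m; "grip_width": finger opening in mm.
Only numpy, scipy, OpenCV 4.12 (cv2) and the standard library are available. Lean on these libraries where they do the work, as an engineer would, in place of code of your own. Each camera call takes 0.05 s, during which the arm holds its last target.

TASK

Stand the four cast resin blocks on the cork pads of the wooden display riser, one to a pad, in order of height with the shortest next to the little lamp and the tallest farthest from it, so that none stands in another's light. Each is to stand upright in the middle of its pad and square to it, and be set down rather than dropped; leave the potted plant where it is.

Things in the scene. Friction and masses are not known exactly. Their poses are not given: they have to be found in the camera images.
- block45_center (a point): centre (half-way up) of a loose upright square block of sea-green see-through cast resin with a thin opaque white foot layer, a dried flower and metal flecks inside: the shortest and the broadest of the four, 45 mm high, 50 x 50 mm across, solid, flat top (a tall one is best gripped near its top, to leave room under the palm); at the start it stands on a 2 mm grey silicone mat. z of its frame is up, x and y are square to its side faces
- block70_center (a point): centre (half-way up) of a loose upright square block of sea-green see-through cast resin with a thin opaque white foot layer, a dried flower and metal flecks inside: the second shortest and the slimmest of the four, 70 mm high, 38 x 38 mm across, solid, flat top (a tall one is best gripped near its top, to leave room under the palm); at the start it stands on a 2 mm grey silicone mat. z of its frame is up, x and y are square to its side faces
- block95_center (a point): centre (half-way up) of a loose upright square block of sea-green see-through cast resin with a thin opaque white foot layer, a dried flower and metal flecks inside: the second tallest of the four, 95 mm high, 46 x 46 mm across, solid, flat top (a tall one is best gripped near its top, to leave room under the palm); at the start it stands on a 2 mm grey silicone mat. z of its frame is up, x and y are square to its side faces
- block120_center (a point): centre (half-way up) of a loose upright square block of sea-green see-through cast resin with a thin opaque white foot layer, a dried flower and metal flecks inside: the tallest of the four, 120 mm high, 42 x 42 mm across, solid, flat top (a tall one is best gripped near its top, to leave room under the palm); at the start it stands on a 2 mm grey silicone mat. z of its frame is up, x and y are square to its side faces
- pad1_top (a point): centre of the top face of a fixed square cork pad, 62 x 62 x 3 mm, the left end (y most positive) of the row of four on the wooden display riser (plank 440 mm long in the row's direction, 110 mm deep; the pads' tops are 41 mm above the table; pad centres are 100 mm apart). Its y axis runs along the row to the left, x across the row away from the robot, z up
- pad2_top (a point): centre of the top face of a fixed square cork pad, 62 x 62 x 3 mm, second from the left of the row of four on the wooden display riser (plank 440 mm long in the row's direction, 110 mm deep; the pads' tops are 41 mm above the table; pad centres are 100 mm apart). Its y axis runs along the row to the left, x across the row away from the robot, z up
- pad3_top (a point): centre of the top face of a fixed square cork pad, 62 x 62 x 3 mm, third from the left of the row of four on the wooden display riser (plank 440 mm long in the row's direction, 110 mm deep; the pads' tops are 41 mm above the table; pad centres are 100 mm apart). Its y axis runs along the row to the left, x across the row away from the robot, z up
- pad4_top (a point): centre of the top face of a fixed square cork pad, 62 x 62 x 3 mm, the right end (y most negative) of the row of four on the wooden display riser (plank 440 mm long in the row's direction, 110 mm deep; the pads' tops are 41 mm above the table; pad centres are 100 mm apart). Its y axis runs along the row to the left, x across the row away from the robot, z up
- lamp: small round display lamp, blue-grey, fixed, 160 mm high, shade 96 mm in diameter, standing on the table just past one end of the riser and a little behind it: at the left end or the right end, some 140 to 165 mm from the nearest pad's centre and over 400 mm from the farthest; a potted plant (72 mm wide, about 95 mm high) stands in the like place at the other end. Origin at the centre of its foot, on the table
- plant: loose succulent in a terracotta pot, 72 mm wide, about 95 mm high, at the end of the riser without the lamp; to be left where it is. Origin at the centre of its underside
There are look-alikes about, which are no part of the job. Leave any blue look-alike of the part that bears block95_center alone.

How it is judged (in metres and radians):
At the end, for the whole second after the job is handed in: From the pad nearest the lamp outward stand the 45, 70, 95 and 120 mm blocks, each within 12 mm of its pad's centre, resting on the pad (height within 4 mm), upright within 0.08 rad, sides within 0.2 rad of square to the pad (any face forward), released and at rest (((horizontal distance between lamp and pad1_top below 0.25 m and horizontal distance between block45_center and pad1_top below 0.012 m and z of block45_center in the frame of pad1_top between 0.0185 and 0.0265 m and (angle between the x axis of block45_center and the x axis of pad1_top, either way round below 0.2 rad or angle between the x axis of block45_center and the y axis of pad1_top, either way round below 0.2 rad) and horizontal distance between block70_center and pad2_top below 0.012 m and z of block70_center in the frame of pad2_top between 0.031 and 0.039 m and (angle between the x axis of block70_center and the x axis of pad2_top, either way round below 0.2 rad or angle between the x axis of block70_center and the y axis of pad2_top, either way round below 0.2 rad) and horizontal distance between block95_center and pad3_top below 0.012 m and z of block95_center in the frame of pad3_top between 0.0435 and 0.0515 m and (angle between the x axis of block95_center and the x axis of pad3_top, either way round below 0.2 rad or angle between the x axis of block95_center and the y axis of pad3_top, either way round below 0.2 rad) and horizontal distance between block120_center and pad4_top below 0.012 m and z of block120_center in the frame of pad4_top between 0.056 and 0.064 m and (angle between the x axis of block120_center and the x axis of pad4_top, either way round below 0.2 rad or angle between the x axis of block120_center and the y axis of pad4_top, either way round below 0.2 rad)) or (horizontal distance between lamp and pad4_top below 0.25 m and horizontal distance between block45_center and pad4_top below 0.012 m and z of block45_center in the frame of pad4_top between 0.0185 and 0.0265 m and (angle between the x axis of block45_center and the x axis of pad4_top, either way round below 0.2 rad or angle between the x axis of block45_center and the y axis of pad4_top, either way round below 0.2 rad) and horizontal distance between block70_center and pad3_top below 0.012 m and z of block70_center in the frame of pad3_top between 0.031 and 0.039 m and (angle between the x axis of block70_center and the x axis of pad3_top, either way round below 0.2 rad or angle between the x axis of block70_center and the y axis of pad3_top, either way round below 0.2 rad) and horizontal distance between block95_center and pad2_top below 0.012 m and z of block95_center in the frame of pad2_top between 0.0435 and 0.0515 m and (angle between the x axis of block95_center and the x axis of pad2_top, either way round below 0.2 rad or angle between the x axis of block95_center and the y axis of pad2_top, either way round below 0.2 rad) and horizontal distance between block120_center and pad1_top below 0.012 m and z of block120_center in the frame of pad1_top between 0.056 and 0.064 m and (angle between the x axis of block120_center and the x axis of pad1_top, either way round below 0.2 rad or angle between the x axis of block120_center and the y axis of pad1_top, either way round below 0.2 rad))) and angle between each of block45_center, block70_center, block95_center, block120_center's own z axis and vertical below 0.08 rad and linear speed of each of block45, block70, block95, block120 below 0.02 m/s); the robot touches nothing.
It fails at once if the potted plant is knocked over or shifted by more than 25 mm (distance of plant from where it was at the start of the episode above 0.025 m or angle between plant's own z axis and vertical above 0.5 rad).
It fails at once if a block is dropped or thrown (moves faster than 0.6 m/s out of the fingers) ((linear speed of block45 above 0.6 m/s and contact force between block45 and the fingers below 0.05 N) or (linear speed of block70 above 0.6 m/s and contact force between block70 and the fingers below 0.05 N) or (linear speed of block95 above 0.6 m/s and contact force between block95 and the fingers below 0.05 N) or (linear speed of block120 above 0.6 m/s and contact force between block120 and the fingers below 0.05 N)).
It also fails if it takes over 109 s, if anything falls off the work surface, if the arm or the gripper's body presses on something with over 40 N, if the wrist force passes 120 N, or if a joint passes its speed limit or range.

## Working session

There is one attempt and no reset: what is moved stays moved. The work goes in short steps, Python scripts to look and compute and a tool call to move; the robot and the scene stay as the last step left them, time stands still between calls to the robot, and variables do not carry over. Pictures are saved under pics/ and viewed, and the job is handed in when it is done.

Besides the shell and the picture viewer there is one more tool, called after "Emit:" as name(argument=value, ...), one argument or row to a line, values as JSON. step_arm: Moves the arm, as the interface text tells. Its arguments: {"type":"object","properties":{"increments":{"type":"string"}},"required":["increments"]}

```bash
mkdir -p pics; ls; python3 - <<'E'
from plant import *
import cv2
print(get_obs()); print(nose_length if not callable(nose_length) else nose_length())
for n in("side","top","wrist"):
    c=capture(n); cv2.imwrite(f"pics/{n}0.png",c["frame"][:,:,::-1]); print(n,c["K"],c.get("extrinsics"),c.get("tool_from_camera"))
E
```

```text
pics
{'time': 0.0, 'joint_positions': array([-1.33598962e+00,  3.42702089e-01,  1.52503041e+00,  4.25637977e-05,
        1.27542239e+00, -1.45982038e-01]), 'dq': array([ 0.00014137, -0.00053498,  0.00041209,  0.00123661,  0.00103077,
       -0.00104793]), 'tau': array([-8.32124351e-05, -4.31241202e+01, -2.44217813e+01,  7.14426208e-02,
        5.58364042e-02, -1.54662716e-04]), 'tool_pos': array([ 195.06779065, -486.99980894,  248.05098858]), 'tcp_rot': array([-3.14005296e+00, -2.67517155e-04,  3.80776121e-01]), 'contact_force': array([-0.7678874 ,  0.18279649, -0.05611952]), 'moment': array([ 0.04398137, -0.03847273, -0.05852113]), 'grip_width': 91.86111349252128}
22.0
side [[379.27897794   0.         255.12381683]
 [  0.         379.27897794 190.0301538 ]
 [  0.           0.           1.        ]] [[-8.82578542e-01 -4.70041139e-01  1.07909734e-02  4.54066350e+02]
 [-2.67797681e-01  4.83704150e-01 -8.33255482e-01  2.43401174e+02]
 [ 3.86444717e-01 -7.38303206e-01 -5.52782830e-01  9.91023665e+02]
 [ 0.00000000e+00  0.00000000e+00  0.00000000e+00  1.00000000e+00]] None
top [[475.18973929   0.         266.45839305]
 [  0.         475.18973929 195.30837591]
 [  0.           0.           1.        ]] [[ 2.79755413e-02 -9.99472999e-01 -1.64649309e-02 -6.21840215e+01]
 [-9.85312370e-01 -2.47959354e-02 -1.68951755e-01  5.75976298e+02]
 [ 1.68454454e-01  2.09496168e-02 -9.85486789e-01  1.27948628e+03]
 [ 0.00000000e+00  0.00000000e+00  0.00000000e+00  1.00000000e+00]] None
wrist [[297.31863964   0.         255.63604532]
 [  0.         297.31863964 193.44775712]
 [  0.           0.           1.        ]] None [[ 2.06132419e-04 -9.55353605e-01 -2.95464797e-01  8.00681436e+01]
 [ 9.99999735e-01 -9.38854269e-06  7.28011407e-04  3.42115059e-01]
 [-6.98282306e-04 -2.95464869e-01  9.55353350e-01 -1.36350887e+02]
 [ 0.00000000e+00  0.00000000e+00  0.00000000e+00  1.00000000e+00]]
```

View pics/side0.png

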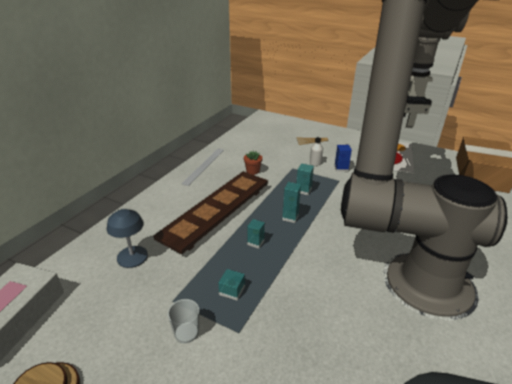

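View pics/top0.png

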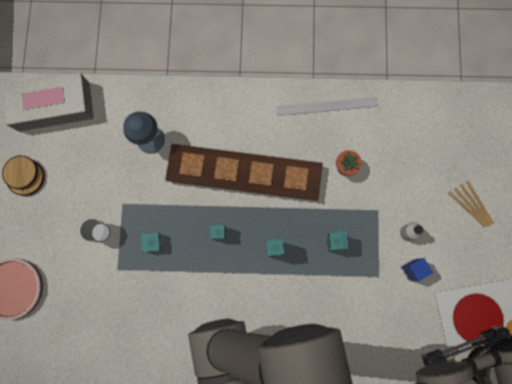

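View pics/wrist0.png

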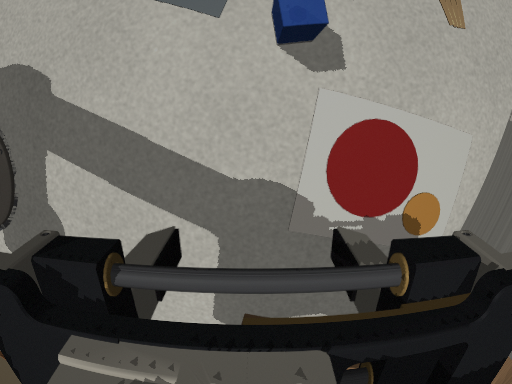

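```bash
cat > h.py <<'E'
import numpy as np, cv2
from plant import *
def ray(c,u,v):
    K=c["K"];E=c["extrinsics"];R=E[:3,:3];t=E[:3,3]
    d=R.T@np.linalg.inv(K)@np.array([u,v,1.]);o=-R.T@t
    return o,d
def at(c,u,v,z):
    o,d=ray(c,u,v); return o+d*(z-o[2])/d[2]
def proj(c,p):
    E=c["extrinsics"];q=c["K"]@(E[:3,:3]@np.asarray(p,float)+E[:3,3]);return q[:2]/q[2]
E
python3 - <<'E'
from h import *
t=cv2.imread('pics/top0.png');s=cv2.imread('pics/side0.png')
a=cv2.resize(t[190:290,110:380],None,fx=2.9,fy=2.9,interpolation=cv2.INTER_CUBIC)
b=cv2.resize(s[150:310,190:350],None,fx=3.7,fy=3.7,interpolation=cv2.INTER_CUBIC)
d=cv2.resize(t[100:215,120:380],None,fx=3,fy=3,interpolation=cv2.INTER_CUBIC)
cv2.imwrite('pics/c1.png',a);cv2.imwrite('pics/c2.png',b);cv2.imwrite('pics/c3.png',d)
for n,i in(('top',t),('side',s)):
    h=cv2.cvtColor(i,cv2.COLOR_BGR2HSV)
    m=cv2.inRange(h,(80,90,40),(97,255,255))
    k,l,st,ce=cv2.connectedComponentsWithStats(m)
    for j in range(1,k):
        if st[j,4]>40: print(n,st[j],ce[j])
E
```

```text
top [211 225  14  14 168] [216.94642857 231.19047619]
top [141 233  18  19 239] [149.71966527 242.08786611]
top [329 232  19  18 281] [338.16014235 240.60854093]
top [267 239  17  17 227] [275.24669604 246.74889868]
side [283 165  30  54 835] [296.0754491  191.13293413]
side [248 219  16  26 339] [255.42772861 231.30973451]
side [219 269  26  27 503] [231.07753479 282.17097416]
```

View pics/c1.png

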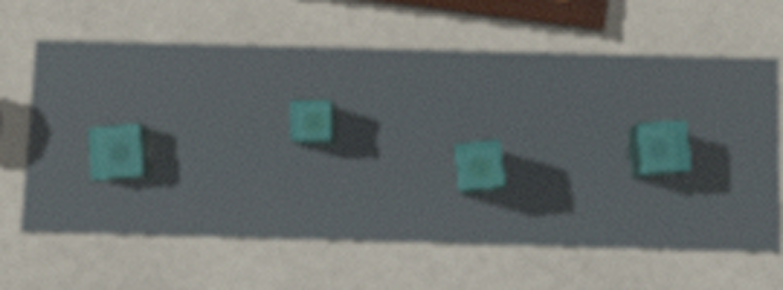

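View pics/c2.png

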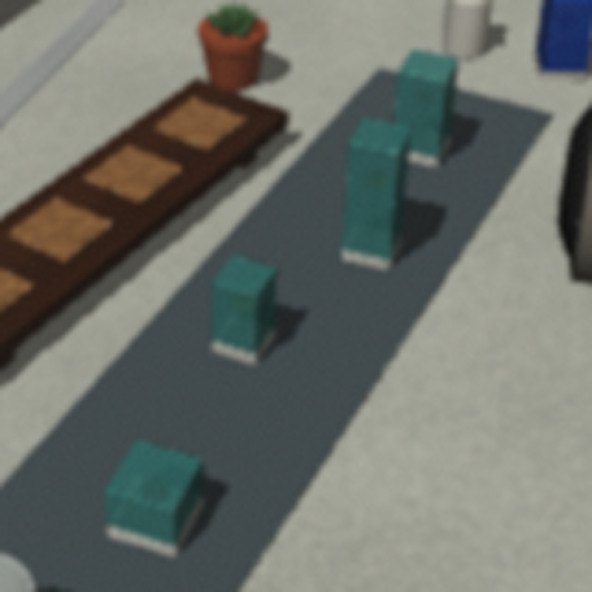

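View pics/c3.png

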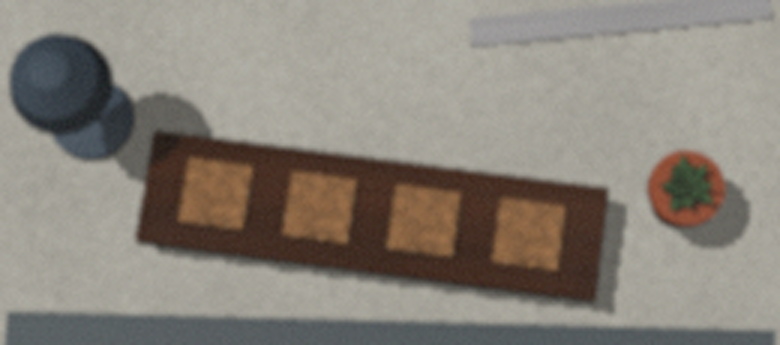

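```bash
cat > meas.py <<'E'
from h import *
def rects(c,lo,hi,zs,minA=60,up=4,roi=None):
    i=cv2.cvtColor(c["frame"],cv2.COLOR_RGB2BGR)
    i=cv2.resize(i,None,fx=up,fy=up,interpolation=cv2.INTER_CUBIC)
    m=cv2.inRange(cv2.cvtColor(i,cv2.COLOR_BGR2HSV),lo,hi)
    m=cv2.morphologyEx(m,cv2.MORPH_CLOSE,np.ones((9,9)));m=cv2.morphologyEx(m,cv2.MORPH_OPEN,np.ones((9,9)))
    cs,_=cv2.findContours(m,cv2.RETR_EXTERNAL,cv2.CHAIN_APPROX_NONE)
    out=[]
    for q in cs:
        if cv2.contourArea(q)<minA*up*up: continue
        q=(q[:,0,:]+.5)/up-.5
        (x,y)=q.mean(0)
        if roi and not(roi[0]<x<roi[2] and roi[1]<y<roi[3]): continue
        out.append((x,q))
    out.sort(key=lambda a:a[0])
    for (x,q),z in zip(out,zs):
        P=np.array([at(c,u,v,z)[:2] for u,v in q],np.float32)
        r=cv2.minAreaRect(P); a=r[2]; a=(a+45)%90-45
        print(np.round(q.mean(0),1),'z',z,'ctr',np.round(r[0],1),'size',np.round(r[1],1),'ang',round(np.radians(a),3))
    print(len(out))
E
python3 - <<'E'
from meas import *
c=capture("top")
print('cam',ray(c,0,0)[0])
print('blocks all teal');rects(c,(80,80,40),(97,255,255),[47,72,122,97])
print('blocks bright');rects(c,(80,80,95),(97,255,255),[47,72,122,97])
print('pads');rects(c,(5,80,100),(20,255,255),[41]*4,roi=(160,140,330,200))
print('wood+pads');rects(c,(0,80,20),(20,255,255),[38],roi=(160,140,330,210),minA=1000)
for uv in((152,141),(349,165)): print(at(c,*uv,0 if uv[0]<200 else 70))
E
```

```text
cam [ 353.72104059  -74.67412669 1357.20517537]
blocks all teal
[149.8 242. ] z 47 ctr [439.  271.5] size [49.1 50. ] ang 0.091
[217.2 231.5] z 72 ctr [470.2  83.7] size [38.4 38.1] ang 0.043
[275.2 246.8] z 122 ctr [430.1 -74.9] size [42.9 41.1] ang 0.14
[337.8 240.7] z 97 ctr [ 452.7 -239.2] size [46.2 50.7] ang 0.084
4
blocks bright
[149.6 242. ] z 47 ctr [438.9 272.4] size [48.7 48.2] ang 0.117
[216.8 231.1] z 72 ctr [471.2  84.8] size [36.3 36.1] ang 0.043
[275.  246.5] z 122 ctr [430.6 -74.4] size [41.7 40.3] ang 0.14
[338.2 240.4] z 97 ctr [ 453.7 -240.8] size [44.7 45.9] ang 0.105
4
pads
[191.2 163.9] z 41 ctr [664.1 170.2] size [63.9 63.9] ang -0.117
[226.  168.5] z 41 ctr [653.6  70.7] size [63.8 64.7] ang -0.106
[260.8 172.9] z 41 ctr [643.1 -28.7] size [63.8 64.1] ang -0.102
[295.9 177.4] z 41 ctr [ 632.5 -127.9] size [63.7 64.2] ang -0.108
4
wood+pads
[244.3 171.8] z 38 ctr [646.2  20.8] size [435.6 107.6] ang -0.11
1
[740.65825191 298.44041326   0.        ]
[ 664.68032073 -273.6066471    70.        ]
```

```bash
cat > mv.py <<'E'
import sys
from h import *
from scipy.spatial.transform import Rotation as R
def go(x,y,z,yaw):
    o=get_obs();p=o["tool_pos"];r=R.from_euler('xyz',o["tcp_rot"])
    g=R.from_euler('xyz',[np.pi,0,yaw])
    print('t',round(o["time"],2),'pos',np.round(p,1),'rot',np.round(o["tcp_rot"],4),'w',round(o["grip_width"],1),'F',np.round(o["contact_force"],1),'q6',round(o["joint_positions"][5],2))
    print('turn',np.round((r.inv()*g).as_rotvec(),3),'shift',np.round(r.inv().apply(np.array([x,y,z])-p),1))
if __name__=="__main__": go(*map(float,sys.argv[1:]))
E
python3 mv.py 453.7 -240.8 200 1.676
```

```text
t 0.2 pos [ 195.1 -487.2  248.3] rot [-3.1407e+00 -1.0000e-04  3.8080e-01] w 91.4 F [-0.8  0.5  0.5] q6 -0.15
turn [-1.000e-03 -1.000e-03 -1.295e+00] shift [ 331.6 -132.6   48.5]
```

Emit:
step_arm(
  increments="0 0 -0.15 38 -15 6 1; 0 0 -0.3 76 -30 12 1; 0 0 -0.45 114 -46 18 1; 0 0 -0.6 152 -61 24 1; 0 0 -0.75 190 -76 30 1; 0 0 -0.9 228 -91 36 1; 0 0 -1.05 266 -106 42 1; 0 0 -1.2 304 -122 46 1; 0 0 -1.295 331.6 -132.6 48.5 1; 0 0 -1.295 331.6 -132.6 48.5 1; 0 0 -1.295 331.6 -132.6 48.5 1; 0 0 -1.295 331.6 -132.6 48.5 1",
)

```text
time: 1.7
tool_pos: [453.1, -241.8, 200.3]
tcp_rot: [-3.141, 0.0, 1.674]
contact_force: [0.6, 0.3, -0.2]
grip_width: 91.5
```

```bash
python3 mv.py 453.7 -240.8 78 1.676; python3 - <<'E'
from h import *
c=capture("wrist");cv2.imwrite("pics/w1.png",c["frame"][:,:,::-1])
c=capture("side");cv2.imwrite("pics/s1.png",c["frame"][:,:,::-1])
E
```

```text
t 1.7 pos [ 453.1 -241.8  200.3] rot [-3.1415e+00  3.0000e-04  1.6738e+00] w 91.5 F [ 0.6  0.3 -0.2] q6 -0.74
turn [-0.     0.    -0.002] shift [  1.    0.7 122.3]
```

View pics/w1.png

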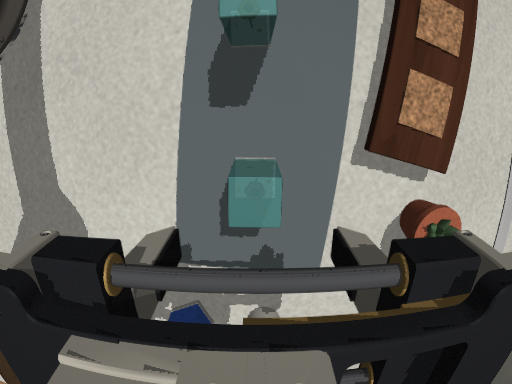

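View pics/s1.png

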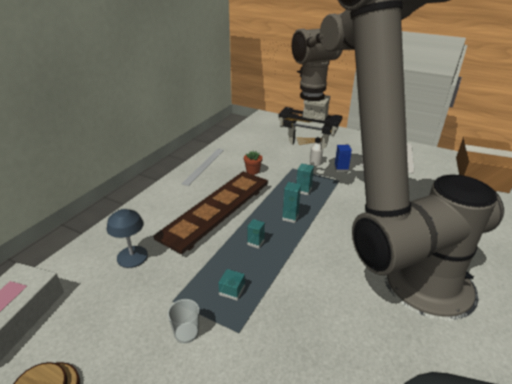

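```bash
cat >> h.py <<'E'
from scipy.spatial.transform import Rotation as Ro
def wat(c,o,u,v,z):
    K=c["K"];d=np.array([u-K[0,2],v-K[1,2]]);r=np.hypot(*d);th=r/K[0,0]
    ax=np.array([*(d/r*np.sin(th)),np.cos(th)]);T=c["tool_from_camera"]
    W=Ro.from_euler('xyz',o["tcp_rot"]).as_matrix()
    org=W@T[:3,3]+o["tool_pos"];dr=W@T[:3,:3]@ax
    return org+dr*(z-org[2])/dr[2]
E
python3 - <<'E'
from h import *
o=get_obs();c=capture("wrist")
for uv in((229,227),(281,227),(282,176),(229,176),(282,181),(255,201)):print(uv,wat(c,o,*uv,97)[:2].round(1))
print(wat(c,o,258,158,2).round(1), wat(c,o,234,158,2).round(1), wat(c,o,279,158,2).round(1))
i=c["frame"][140:240,200:310,::-1];cv2.imwrite("pics/w1c.png",cv2.resize(i,None,fx=6,fy=6))
E
```

```text
(229, 227) [ 432.6 -269.5]
(281, 227) [ 478.2 -264.8]
(282, 176) [ 473. -219.]
(229, 176) [ 429.1 -223.5]
(282, 181) [ 473.5 -223.2]
(255, 201) [ 452.9 -243.1]
[ 454.  -223.2    2. ] [ 426.7 -225.9    2. ] [ 477.9 -220.6    2. ]
```

View pics/w1c.png

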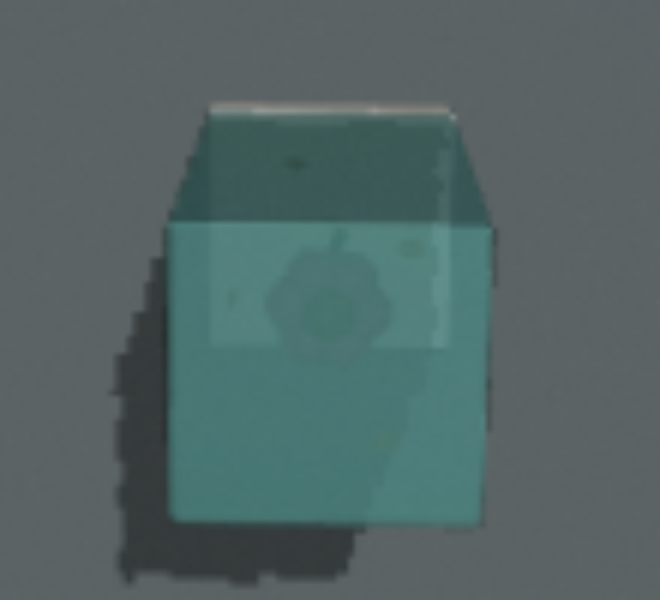

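Emit:
step_arm(
  increments="0 0 -0.005 -0.5 0.5 30 1; 0 0 -0.005 -1.2 0.5 60 1; 0 0 -0.005 -1.2 0.5 90 1; 0 0 -0.005 -1.2 0.5 110 1; 0 0 -0.005 -1.2 0.5 122.3 1; 0 0 -0.005 -1.2 0.5 122.3 1; 0 0 -0.005 -1.2 0.5 122.3 -1; 0 0 -0.005 -1.2 0.5 122.3 -1; 0 0 -0.005 -1.2 0.5 122.3 -1; 0 0 -0.005 -1.2 0.5 122.3 -1; 0 0 -0.005 -1.2 0.5 122.3 -1; 0 0 -0.005 -1.2 0.5 122.3 -1; 0 0 -0.005 -1.2 0.5 122.3 -1; 0 0 -0.005 -1.2 0.5 122.3 -1",
)

```text
time: 3.6
tool_pos: [454.1, -242.1, 78.0]
tcp_rot: [-3.141, -0.0, 1.681]
contact_force: [-1.7, 0.7, 3.3]
grip_width: 46.1
```

```bash
python3 mv.py 643.1 -28.7 200 1.464
```

```text
t 3.6 pos [ 454.1 -242.1   78. ] rot [-3.1412e+00 -1.0000e-04  1.6808e+00] w 46.1 F [-1.7  0.7  3.3] q6 -0.75
turn [-0.    -0.     0.217] shift [ 191.4  211.2 -122.1]
```

Emit:
step_arm(
  increments="0 0 0 0 0 -15 -1; 0 0 0 0 0 -40 -1; 0 0 0 0 0 -75 -1; 0 0 0 0 0 -105 -1; 0 0 0 0 0 -122 -1; 0 0 0.02 20 22 -122 -1; 0 0 0.06 50 55 -122 -1; 0 0 0.1 80 88 -122 -1; 0 0 0.14 110 121 -122 -1; 0 0 0.18 140 154 -122 -1; 0 0 0.2 165 182 -122 -1; 0 0 0.21 182 201 -122 -1; 0 0 0.217 191.4 211.2 -122 -1; 0 0 0.217 191.4 211.2 -122 -1; 0 0 0.217 191.4 211.2 -122 -1; 0 0 0.217 191.4 211.2 -122 -1",
)

```text
time: 5.6
tool_pos: [642.8, -29.7, 200.1]
tcp_rot: [-3.142, 0.0, 1.463]
contact_force: [0.1, -0.3, -3.4]
grip_width: 46.2
```

```bash
python3 mv.py 643.1 -28.7 117 1.464; python3 - <<'E'
from h import *
o=get_obs();c=capture("wrist");cv2.imwrite("pics/w2.png",c["frame"][:,:,::-1]);print(c["tool_from_camera"][:3,3])
import pickle;pickle.dump((o,{k:c[k] for k in c}),open('w2.pkl','wb'))
c=capture("top");cv2.imwrite("pics/t2.png",cv2.resize(c["frame"][100:300,110:380,::-1],None,fx=2.9,fy=2.9))
E
```

```text
t 5.6 pos [642.8 -29.7 200.1] rot [-3.1415e+00  2.0000e-04  1.4627e+00] w 46.2 F [ 0.1 -0.3 -3.4] q6 -0.06
turn [-0.     0.    -0.001] shift [ 1.   0.2 83.1]
[  79.58979775    0.45337726 -136.35048206]
```

View pics/w2.png

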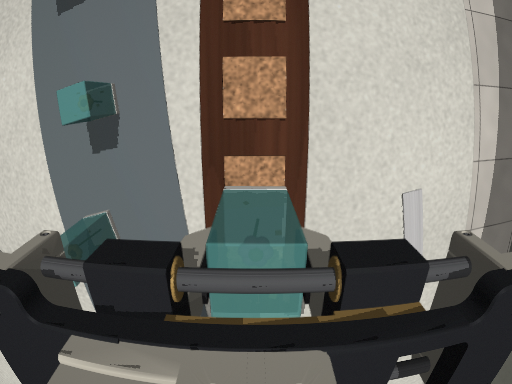

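View pics/t2.png

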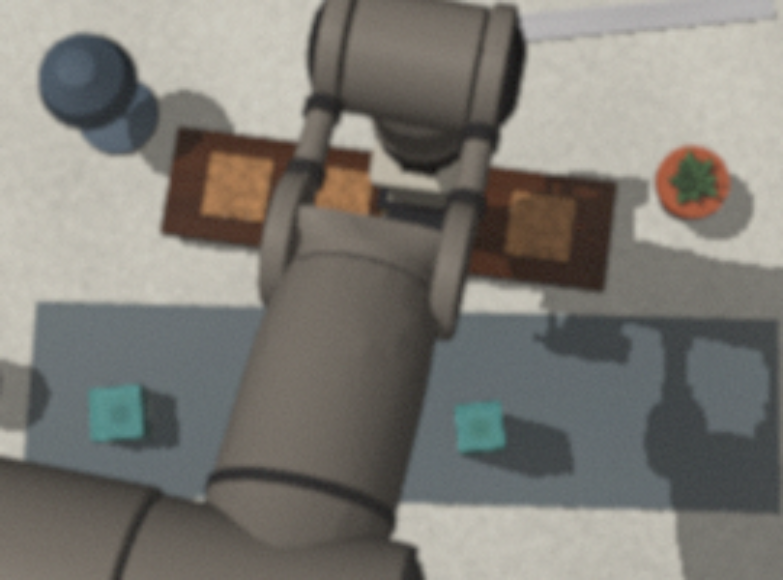

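```bash
python3 - <<'E'
from h import *
import pickle
o,c=pickle.load(open('w2.pkl','rb'))
for uv in((223,57),(286,56),(286,118),(222,117),(224,156),(286,156)):print(uv,wat(c,o,*uv,41)[:2].round(1))
for uv in((224,188),(287,188)):print('foot',uv,wat(c,o,*uv,124)[:2].round(1))
E
```

```text
(223, 57) [625.1 100.5]
(286, 56) [686.2  94.8]
(286, 118) [679.9  32.9]
(222, 117) [617.2  40.7]
(224, 156) [614.2   1.4]
(286, 156) [676.4  -5.4]
foot (224, 188) [621.5  -9.1]
foot (287, 188) [668.3 -14.2]
```

Emit:
step_arm(
  increments="0 0 0 0.7 0 25 -1; 0 0 0 0.7 0 50 -1; 0 0 0 0.7 0 68 -1; 0 0 0 0.7 0 76 -1; 0 0 0 0.7 0 80 -1; 0 0 0 0.7 0 81.5 -1; 0 0 0 0.7 0 82.5 -1; 0 0 0 0.7 0 83 -1; 0 0 0 0.7 0 83 -1; 0 0 0 0.7 0 83 -1",
)

```text
time: 6.95
tool_pos: [643.4, -28.1, 117.1]
tcp_rot: [3.141, 0.0, 1.464]
contact_force: [0.1, -0.2, -2.8]
grip_width: 45.8
```

Emit:
step_arm(
  increments="0 0 0 0 0 0.5 -1; 0 0 0 0 0 0.5 -1; 0 0 0 0 0 0.5 -1",
)

```text
time: 7.32
tool_pos: [643.4, -28.1, 117.0]
tcp_rot: [3.141, 0.0, 1.464]
contact_force: [-2.4, 0.2, 4.6]
grip_width: 46.2
```

Emit:
step_arm(
  increments="0 0 0 0 0 0 0.1; 0 0 0 0 0 0 0.4; 0 0 0 0 0 0 1; 0 0 0 0 0 0 1; 0 0 0 0 0 0 1; 0 0 0 0 0 -15 1; 0 0 0 0 0 -45 1; 0 0 0 0 0 -83 1; 0 0 0 0 0 -103 1; 0 0 0 0 0 -103 1",
)

```text
time: 8.57
tool_pos: [644.3, -28.2, 222.3]
tcp_rot: [3.136, 0.0, 1.464]
contact_force: [0.2, 0.2, -0.4]
grip_width: 91.3
```

```bash
python3 mv.py 430.6 -74.4 220 1.711; python3 - <<'E'
from h import *
o=get_obs();c=capture("wrist");cv2.imwrite("pics/w3.png",c["frame"][:,:,::-1])
E
```

```text
t 8.57 pos [644.3 -28.2 222.3] rot [3.1364e+00 4.0000e-04 1.4638e+00] w 91.3 F [ 0.2  0.2 -0.4] q6 -0.06
turn [ 0.005  0.001 -0.247] shift [ -68.7 -207.5    1.3]
```

View pics/w3.png

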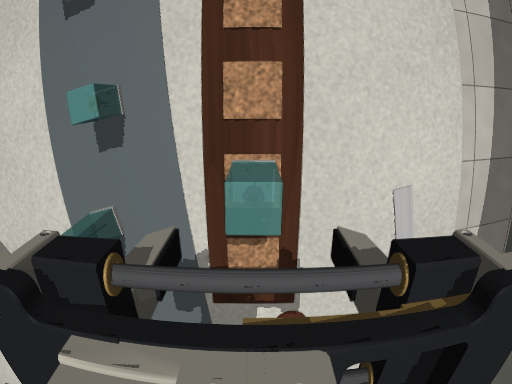

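Emit:
step_arm(
  increments="0 0 -0.02 -5 -15 0 1; 0.002 0 -0.06 -18 -55 0 1; 0.005 0 -0.12 -32 -95 0 1; 0.005 0 -0.16 -45 -135 0 1; 0.005 0 -0.2 -58 -175 0 1; 0.005 0 -0.247 -68.7 -207.5 1 1; 0.005 0 -0.247 -68.7 -207.5 1 1; 0.005 0 -0.247 -68.7 -207.5 1 1; 0.005 0 -0.247 -68.7 -207.5 1 1",
)

```text
time: 9.75
tool_pos: [430.4, -74.1, 218.1]
tcp_rot: [-3.137, -0.001, 1.711]
contact_force: [0.6, 0.1, 0.1]
grip_width: 91.9
```

```bash
python3 mv.py 430.6 -75.9 103 1.711; python3 - <<'E'
from meas import *
o=get_obs();c=capture("wrist");cv2.imwrite("pics/w4.png",c["frame"][:,:,::-1])
i=c["frame"][130:250,190:320,::-1];cv2.imwrite("pics/w4c.png",cv2.resize(i,None,fx=5,fy=5))
import pickle;pickle.dump((o,c),open('w4.pkl','wb'))
E
```

```text
t 9.75 pos [430.4 -74.1 218.1] rot [-3.1365e+00 -7.0000e-04  1.7109e+00] w 91.9 F [0.6 0.1 0.1] q6 -0.48
turn [-0.005 -0.001 -0.   ] shift [ -1.9   0.5 115.1]
```

View pics/w4c.png

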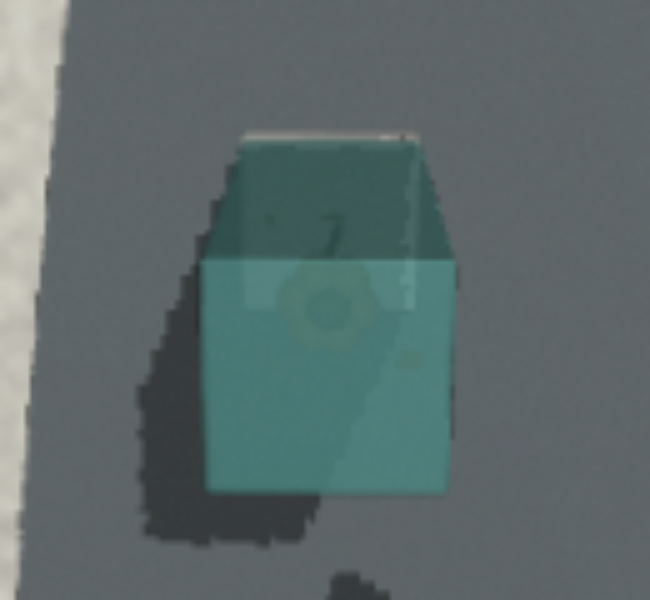

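```bash
python3 - <<'E'
from h import *
import pickle
o,c=pickle.load(open('w4.pkl','rb'))
P=np.array([wat(c,o,*uv,122)[:2] for uv in((230.4,182),(281,182.2),(279.2,228.6),(231.4,228.4))]);print(P.round(1),P.mean(0))
E
```

```text
[[ 407.3  -59.8]
 [ 448.   -54.1]
 [ 453.3  -94.8]
 [ 412.8 -100.4]] [430.33506629 -77.26758393]
```

Emit:
step_arm(
  increments="-0.004 0 0 -1 0.5 30 1; -0.004 0 0 -1.9 0.5 60 1; -0.004 0 0 -1.9 0.5 88 1; -0.004 0 0 -1.9 0.5 106 1; -0.004 0 0 -1.9 0.5 115 1; -0.004 0 0 -1.9 0.5 115 1; -0.004 0 0 -1.9 0.5 115 -1; -0.004 0 0 -1.9 0.5 115 -1; -0.004 0 0 -1.9 0.5 115 -1; -0.004 0 0 -1.9 0.5 115 -1; -0.004 0 0 -1.9 0.5 115 -1; -0.004 0 0 -1.9 0.5 115 -1; -0.004 0 0 -1.9 0.5 115 -1; -0.004 0 0 -1.9 0.5 115 -1",
)

```text
time: 11.55
tool_pos: [429.9, -76.1, 103.4]
tcp_rot: [-3.141, -0.0, 1.711]
contact_force: [-0.0, 0.0, 0.5]
grip_width: 41.9
```

```bash
python3 mv.py 632.4 -129.0 225 1.464
```

```text
t 11.55 pos [429.9 -76.1 103.4] rot [-3.1407e+00 -5.0000e-04  1.7108e+00] w 41.9 F [-0.   0.   0.5] q6 -0.49
turn [-0.001 -0.     0.247] shift [ -80.6  193.1 -121.8]
```

Emit:
step_arm(
  increments="0 0 0 0 0 -15 -1; 0 0 0 0 0 -40 -1; 0 0 0 0 0 -75 -1; 0 0 0 0 0 -105 -1; 0 0 0 0 0 -122 -1; 0 0 0.02 -14 25 -122 -1; 0 0 0.06 -30 55 -122 -1; 0 0 0.1 -45 88 -122 -1; 0 0 0.14 -60 121 -122 -1; 0 0 0.18 -70 150 -122 -1; 0 0 0.22 -77 175 -122 -1; 0 0 0.247 -80.6 188 -122 -1; 0 0 0.247 -80.6 193 -122 -1; 0 0 0.247 -80.6 193 -122 -1; 0 0 0.247 -80.6 193 -122 -1; 0 0 0.247 -80.6 193 -122 -1",
)

```text
time: 13.55
tool_pos: [632.0, -128.9, 225.5]
tcp_rot: [-3.141, -0.0, 1.464]
contact_force: [-0.7, 0.4, -2.3]
grip_width: 41.6
```

```bash
python3 mv.py 632.4 -128.6 143 1.464; python3 - <<'E'
from meas import *
o=get_obs();c=capture("wrist");cv2.imwrite("pics/w5.png",c["frame"][:,:,::-1])
c=capture("side");cv2.imwrite("pics/s5.png",c["frame"][:,:,::-1])
E
```

```text
t 13.55 pos [ 632.  -128.9  225.5] rot [-3.1406e+00 -2.0000e-04  1.4639e+00] w 41.6 F [-0.7  0.4 -2.3] q6 -0.21
turn [-0.001 -0.    -0.   ] shift [ 0.4  0.4 82.5]
```

View pics/w5.png

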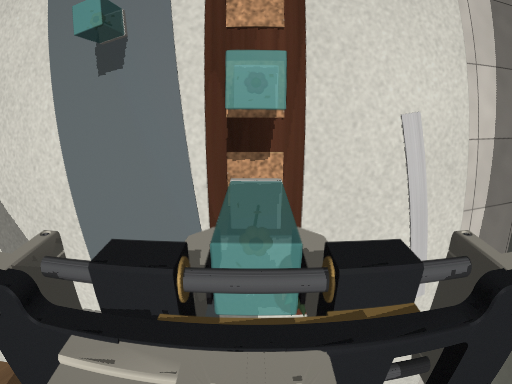

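View pics/s5.png

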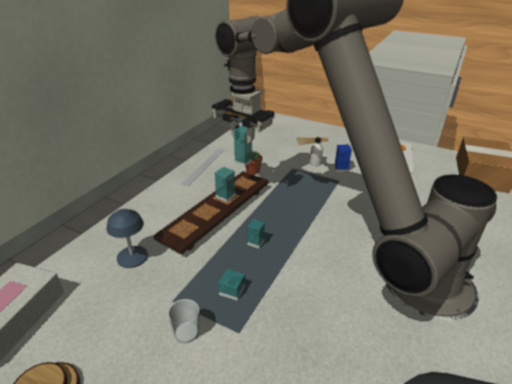

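The 120 block is held over pad 4 (pad edge at row 152, block foot at row 181), and the 95 block stands on pad 3. Lowering.

Emit:
step_arm(
  increments="0 0 0 0.4 0.4 25 -1; 0 0 0 0.4 0.4 50 -1; 0 0 0 0.4 0.4 68 -1; 0 0 0 0.4 0.4 76 -1; 0 0 0 0.4 0.4 80 -1; 0 0 0 0.4 0.4 81.5 -1; 0 0 0 0.4 0.4 82.5 -1; 0 0 0 0.4 0.4 82.5 -1; 0 0 0 0.4 0.4 82.5 -1",
)

```text
time: 14.78
tool_pos: [632.8, -128.6, 143.0]
tcp_rot: [-3.141, -0.0, 1.464]
contact_force: [0.1, 0.7, -2.9]
grip_width: 41.8
```

Emit:
step_arm(
  increments="0 0 0 0 0 0.5 -1; 0 0 0 0 0 0.5 -1; 0 0 0 0 0 0.5 -1",
)

```text
time: 15.15
tool_pos: [632.8, -128.6, 142.5]
tcp_rot: [-3.141, -0.0, 1.464]
contact_force: [-0.5, 0.6, 0.1]
grip_width: 42.1
```

Emit:
step_arm(
  increments="0 0 0 0 0 0.4 -1; 0 0 0 0 0 0.4 -1; 0 0 0 0 0 0.4 -1",
)

```text
time: 15.52
tool_pos: [632.8, -128.7, 142.5]
tcp_rot: [-3.141, -0.0, 1.464]
contact_force: [-3.3, 0.6, 5.4]
grip_width: 41.9
```

Emit:
step_arm(
  increments="0 0 0 0 0 0 0.1; 0 0 0 0 0 0 0.4; 0 0 0 0 0 0 1; 0 0 0 0 0 0 1; 0 0 0 0 0 0 1; 0 0 0 0 0 -15 1; 0 0 0 0 0 -45 1; 0 0 0 0 0 -80 1; 0 0 0 0 0 -100 1; 0 0 0 0 0 -100 1; 0 0 0 0 0 -100 1",
)

```text
time: 16.9
tool_pos: [632.4, -128.5, 241.2]
tcp_rot: [-3.14, -0.0, 1.464]
contact_force: [-0.3, -0.3, 0.2]
grip_width: 91.7
```

```bash
python3 mv.py 471.2 83.2 215 1.614
```

```text
t 16.9 pos [ 632.4 -128.5  241.2] rot [-3.1395e+00 -5.0000e-04  1.4638e+00] w 91.7 F [-0.3 -0.3  0.2] q6 -0.21
turn [-0.002 -0.001 -0.15 ] shift [ 193.3 -182.9   26.7]
```

Emit:
step_arm(
  increments="0 0 -0.02 10 -20 0 1; 0 0 -0.05 40 -55 0 1; 0 0 -0.08 75 -88 0 1; 0 0 -0.11 110 -120 10 1; 0 0 -0.13 150 -150 20 1; 0 0 -0.15 180 -175 27 1; 0 0 -0.15 193.3 -182.9 50 1; 0 0 -0.15 193.3 -182.9 76 1; 0 0 -0.15 193.3 -182.9 76 1; 0 0 -0.15 193.3 -182.9 76 1; 0 0 -0.15 193.3 -182.9 76 1",
)

```text
time: 18.27
tool_pos: [472.1, 82.9, 166.8]
tcp_rot: [3.141, -0.0, 1.613]
contact_force: [0.6, 0.2, -0.1]
grip_width: 91.5
```

```bash
python3 mv.py 471.2 83.3 53 1.614; python3 - <<'E'
from meas import *
import pickle
o=get_obs();c=capture("wrist");cv2.imwrite("pics/w6.png",c["frame"][:,:,::-1])
pickle.dump((o,c),open('w6.pkl','wb'))
i=c["frame"][130:250,190:320,::-1];cv2.imwrite("pics/w6c.png",cv2.resize(i,None,fx=5,fy=5))
E
```

```text
t 18.27 pos [472.1  82.9 166.8] rot [ 3.1411e+00 -4.0000e-04  1.6133e+00] w 91.5 F [ 0.6  0.2 -0.1] q6 -0.03
turn [ 0.    -0.    -0.001] shift [  0.4  -0.9 113.8]
```

View pics/w6c.png

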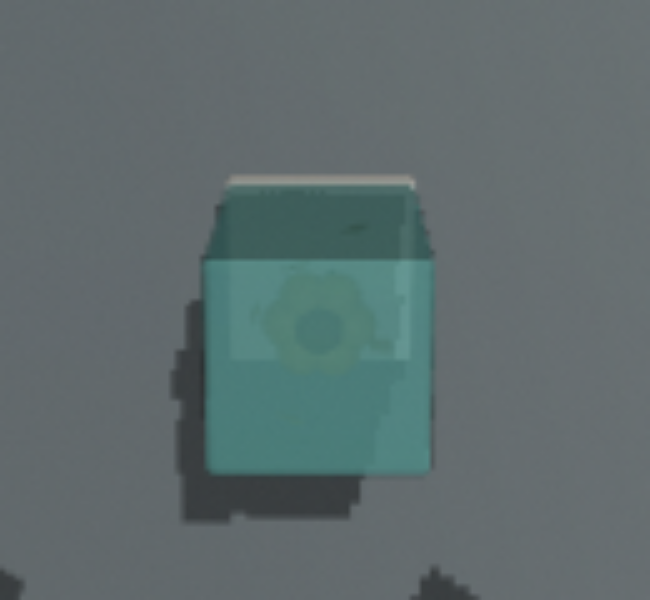

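Emit:
step_arm(
  increments="0 0 0 0.2 -0.9 30 1; 0 0 0 0.2 -0.9 60 1; 0 0 0 0.2 -0.9 88 1; 0 0 0 0.2 -0.9 106 1; 0 0 0 0.2 -0.9 113.8 1; 0 0 0 0.2 -0.9 113.8 1; 0 0 0 0.2 -0.9 113.8 -1; 0 0 0 0.2 -0.9 113.8 -1; 0 0 0 0.2 -0.9 113.8 -1; 0 0 0 0.2 -0.9 113.8 -1; 0 0 0 0.2 -0.9 113.8 -1; 0 0 0 0.2 -0.9 113.8 -1; 0 0 0 0.2 -0.9 113.8 -1; 0 0 0 0.2 -0.9 113.8 -1",
)

```text
time: 20.08
tool_pos: [470.5, 83.3, 52.2]
tcp_rot: [-3.141, -0.0, 1.614]
contact_force: [0.5, -0.3, -0.2]
grip_width: 38.3
```

```bash
python3 - <<'E'
from h import *
import pickle
o,c=pickle.load(open('w6.pkl','rb'))
P=np.array([wat(c,o,*uv,72)[:2] for uv in((231,182),(276.8,182),(276.2,224.8),(231.2,224.8))]);print(P.round(1),P.mean(0))
E
python3 mv.py 653.4 69.7 170 1.464
```

```text
[[451.7  99.8]
 [488.6 101.4]
 [490.5  64.1]
 [452.5  62.4]] [470.83222138  81.92688404]
t 20.07 pos [470.5  83.3  52.2] rot [-3.1406e+00 -4.0000e-04  1.6138e+00] w 38.3 F [ 0.5 -0.3 -0.2] q6 -0.03
turn [-0.001 -0.     0.15 ] shift [ -21.4  182.  -118. ]
```

Emit:
step_arm(
  increments="0 0 0 0 0 -15 -1; 0 0 0 0 0 -40 -1; 0 0 0 0 0 -75 -1; 0 0 0 0 0 -105 -1; 0 0 0 0 0 -118 -1; 0 0 0.02 -4 25 -118 -1; 0 0 0.06 -8 55 -118 -1; 0 0 0.09 -12 88 -118 -1; 0 0 0.12 -15 121 -118 -1; 0 0 0.14 -18 150 -118 -1; 0 0 0.15 -20 170 -118 -1; 0 0 0.15 -21.4 180 -118 -1; 0 0 0.15 -21.4 182 -118 -1; 0 0 0.15 -21.4 182 -118 -1; 0 0 0.15 -21.4 182 -118 -1; 0 0 0.15 -21.4 182 -118 -1",
)

```text
time: 22.08
tool_pos: [653.1, 69.8, 170.3]
tcp_rot: [-3.141, -0.0, 1.464]
contact_force: [-0.8, -0.6, -0.9]
grip_width: 37.8
```

```bash
python3 mv.py 653.4 69.7 91.5 1.464; python3 - <<'E'
from meas import *
o=get_obs();c=capture("wrist");cv2.imwrite("pics/w7.png",c["frame"][:,:,::-1])
E
```

```text
t 22.07 pos [653.1  69.8 170.3] rot [-3.1407e+00 -3.0000e-04  1.4639e+00] w 37.8 F [-0.8 -0.6 -0.9] q6 0.1
turn [-0.001 -0.    -0.   ] shift [-0.1  0.4 78.8]
```

View pics/w7.png

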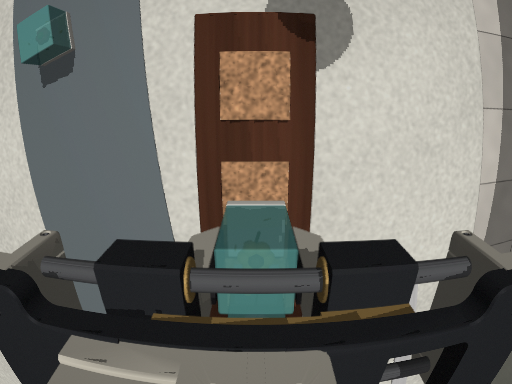

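Block 70 (foot edge at row 203, columns 227–286) is held in line with pad 2 (edge at row 161, columns 221–289).

Emit:
step_arm(
  increments="0 0 0 0 0.4 25 -1; 0 0 0 0 0.4 50 -1; 0 0 0 0 0.4 65 -1; 0 0 0 0 0.4 73 -1; 0 0 0 0 0.4 77 -1; 0 0 0 0 0.4 78.5 -1; 0 0 0 0 0.4 79 -1; 0 0 0 0 0.4 79 -1; 0 0 0 0 0.4 79 -1",
)

```text
time: 23.25
tool_pos: [653.8, 69.7, 91.4]
tcp_rot: [-3.141, -0.0, 1.464]
contact_force: [-0.4, 0.7, -1.5]
grip_width: 37.9
```

Emit:
step_arm(
  increments="0 0 0 0 0 0.4 -1; 0 0 0 0 0 0.4 -1; 0 0 0 0 0 0.4 -1",
)

```text
time: 23.62
tool_pos: [653.8, 69.7, 91.2]
tcp_rot: [-3.141, -0.0, 1.464]
contact_force: [-1.5, -0.3, 6.1]
grip_width: 38.0
```

Emit:
step_arm(
  increments="0 0 0 0 0 0 0.1; 0 0 0 0 0 0 0.4; 0 0 0 0 0 0 1; 0 0 0 0 0 0 1; 0 0 0 0 0 0 1; 0 0 0 0 0 -15 1; 0 0 0 0 0 -45 1; 0 0 0 0 0 -80 1; 0 0 0 0 0 -100 1; 0 0 0 0 0 -100 1; 0 0 0 0 0 -100 1",
)

```text
time: 25.0
tool_pos: [653.3, 69.7, 190.1]
tcp_rot: [-3.139, -0.0, 1.464]
contact_force: [-0.4, 0.1, -0.9]
grip_width: 92.0
```

```bash
python3 mv.py 439 270.5 141 1.677
```

```text
t 25.0 pos [653.3  69.7 190.1] rot [-3.1395e+00 -1.0000e-04  1.4638e+00] w 92.0 F [-0.4  0.1 -0.9] q6 0.1
turn [-0.002 -0.    -0.213] shift [ 176.8 -234.5   49.6]
```

Emit:
step_arm(
  increments="0 0 -0.02 10 -20 0 1; 0 0 -0.05 30 -55 0 1; 0 0 -0.08 55 -90 0 1; 0 0 -0.11 80 -125 10 1; 0 0 -0.14 110 -160 20 1; 0 0 -0.18 140 -195 35 1; 0 0 -0.21 165 -222 45 1; 0 0 -0.213 176.8 -234.5 49 1; 0 0 -0.213 176.8 -234.5 49 1; 0 0 -0.213 176.8 -234.5 49 1; 0 0 -0.213 176.8 -234.5 49 1",
)

```text
time: 26.38
tool_pos: [440.4, 269.8, 142.1]
tcp_rot: [-3.141, -0.001, 1.675]
contact_force: [-1.2, -0.2, 0.1]
grip_width: 91.4
```

```bash
python3 mv.py 439 270.5 29 1.677; python3 - <<'E'
from meas import *
import pickle
o=get_obs();c=capture("wrist");cv2.imwrite("pics/w8.png",c["frame"][:,:,::-1])
pickle.dump((o,c),open('w8.pkl','wb'))
E
```

```text
t 26.38 pos [440.4 269.8 142.1] rot [-3.1413e+00 -5.0000e-04  1.6751e+00] w 91.4 F [-1.2 -0.2  0.1] q6 0.3
turn [-0.    -0.001 -0.002] shift [  0.8  -1.3 113.1]
```

View pics/w8.png

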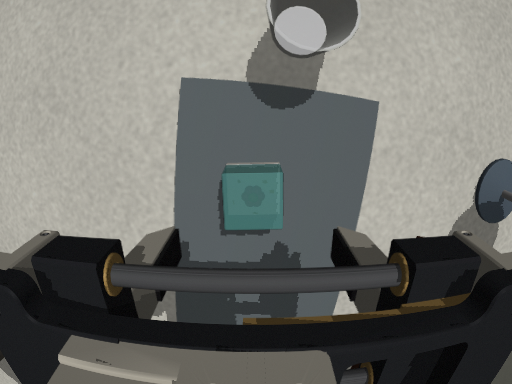

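Emit:
step_arm(
  increments="0 0 0 0.5 -1.3 30 1; 0 0 0 0.5 -1.3 60 1; 0 0 0 0.5 -1.3 88 1; 0 0 0 0.5 -1.3 106 1; 0 0 0 0.5 -1.3 113 1; 0 0 0 0.5 -1.3 113 1; 0 0 0 0.5 -1.3 113 -1; 0 0 0 0.5 -1.3 113 -1; 0 0 0 0.5 -1.3 113 -1; 0 0 0 0.5 -1.3 113 -1; 0 0 0 0.5 -1.3 113 -1; 0 0 0 0.5 -1.3 113 -1; 0 0 0 0.5 -1.3 113 -1; 0 0 0 0.5 -1.3 113 -1",
)

```text
time: 28.18
tool_pos: [438.0, 271.0, 29.0]
tcp_rot: [-3.141, -0.001, 1.677]
contact_force: [-0.4, -0.8, 3.2]
grip_width: 50.0
```

```bash
python3 mv.py 663.9 169.0 160 1.464;  python3 - <<'E'
from h import *
import pickle
o,c=pickle.load(open('w8.pkl','rb'))
P=np.array([wat(c,o,*uv,47)[:2] for uv in((222.5,172),(283.5,172),(283,229),(224,229))]);print(P.round(1),P.mean(0))
E
```

```text
t 28.18 pos [438. 271.  29.] rot [-3.1407e+00 -6.0000e-04  1.6768e+00] w 50.0 F [-0.4 -0.8  3.2] q6 0.3
turn [-0.001 -0.     0.213] shift [-125.2  213.7 -131.2]
[[411.4 292.9]
 [460.  298. ]
 [466.2 248.7]
 [416.2 243.4]] [438.46087726 270.72703617]
```

Emit:
step_arm(
  increments="0 0 0 0 0 -15 -1; 0 0 0 0 0 -40 -1; 0 0 0 0 0 -75 -1; 0 0 0 0 0 -110 -1; 0 0 0 0 0 -131 -1; 0 0 0.02 -20 25 -131 -1; 0 0 0.06 -40 55 -131 -1; 0 0 0.1 -60 88 -131 -1; 0 0 0.14 -80 121 -131 -1; 0 0 0.18 -98 150 -131 -1; 0 0 0.2 -112 180 -131 -1; 0 0 0.213 -121 202 -131 -1; 0 0 0.213 -125.2 213.7 -131 -1; 0 0 0.213 -125.2 213.7 -131 -1; 0 0 0.213 -125.2 213.7 -131 -1; 0 0 0.213 -125.2 213.7 -131 -1",
)

```text
time: 30.18
tool_pos: [663.3, 169.4, 160.0]
tcp_rot: [-3.14, -0.0, 1.464]
contact_force: [0.6, 0.1, -0.9]
grip_width: 50.0
```

```bash
python3 mv.py 663.9 169.2 68.3 1.464; python3 - <<'E'
from meas import *
o=get_obs();c=capture("wrist");cv2.imwrite("pics/w9.png",c["frame"][:,:,::-1])
c=capture("side");cv2.imwrite("pics/s9.png",c["frame"][:,:,::-1])
E
```

```text
t 30.18 pos [663.3 169.4 160. ] rot [-3.1403e+00 -3.0000e-04  1.4644e+00] w 50.0 F [ 0.6  0.1 -0.9] q6 0.24
turn [-0.001 -0.     0.   ] shift [-0.1  0.8 91.7]
```

View pics/w9.png

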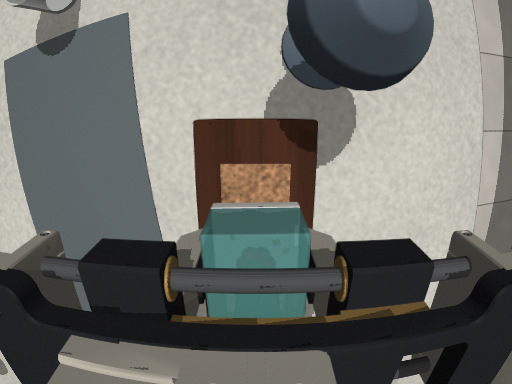

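View pics/s9.png

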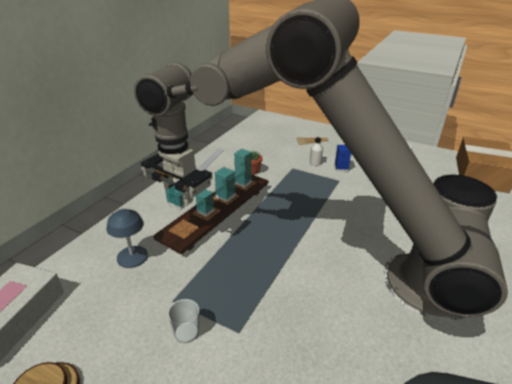

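Emit:
step_arm(
  increments="0 0 0 0 0.4 25 -1; 0 0 0 0 0.4 50 -1; 0 0 0 0 0.4 72 -1; 0 0 0 0 0.4 84 -1; 0 0 0 0 0.4 89 -1; 0 0 0 0 0.4 91 -1; 0 0 0 0 0.4 91.7 -1; 0 0 0 0 0.4 91.7 -1; 0 0 0 0 0.4 91.7 -1",
)

```text
time: 31.4
tool_pos: [664.4, 169.0, 68.4]
tcp_rot: [-3.141, -0.0, 1.464]
contact_force: [-0.4, 0.2, -1.6]
grip_width: 49.8
```

Emit:
step_arm(
  increments="0 0 0 0 0 0.4 -1; 0 0 0 0 0 0.4 -1; 0 0 0 0 0 0.4 -1",
)

```text
time: 31.78
tool_pos: [664.3, 169.0, 68.1]
tcp_rot: [-3.141, -0.0, 1.464]
contact_force: [-1.1, -0.8, 3.2]
grip_width: 49.8
```

Touching; release, rise, and retreat clear of the view.

Emit:
step_arm(
  increments="0 0 0 0 0 0 0.1; 0 0 0 0 0 0 0.4; 0 0 0 0 0 0 1; 0 0 0 0 0 0 1; 0 0 0 0 0 0 1; 0 0 0 0 0 -15 1; 0 0 0 0 0 -45 1; 0 0 0 0 0 -80 1; 0 0 0 0 0 -120 1; 0 0 0 0 0 -160 1; 0 0 0 0 -40 -180 1; 0 0 0 0 -90 -180 1; 0 0 0 0 -140 -180 1; 0 0 0 0 -190 -180 1; 0 0 0 0 -220 -180 1; 0 0 0 0 -220 -180 1; 0 0 0 0 -220 -180 1",
)

```text
time: 33.9
tool_pos: [446.6, 192.5, 248.8]
tcp_rot: [3.14, -0.001, 1.464]
contact_force: [0.3, 0.3, -0.2]
grip_width: 91.7
```

```bash
python3 - <<'E'
from meas import *
print(get_obs()["tool_pos"].round(),get_obs()["grip_width"])
c=capture("top");cv2.imwrite("pics/t10.png",cv2.resize(c["frame"][100:300,110:380,::-1],None,fx=2.9,fy=2.9))
rects(c,(80,80,40),(97,255,255),[86,111,136,161])
rects(c,(80,80,95),(97,255,255),[86,111,136,161])
c=capture("side");cv2.imwrite("pics/s10.png",cv2.resize(c["frame"][100:300,90:330,::-1],None,fx=3,fy=3))
E
```

```text
[447. 192. 249.] 91.6578750693617
[188.6 160.3] z 86 ctr [663.7 169.4] size [50.6 50.4] ang -0.092
[223.6 162.7] z 111 ctr [652.7  69.8] size [36.4 38.1] ang -0.069
[259.7 165.5] z 136 ctr [641.8 -28.3] size [44.4 45.8] ang -0.079
[297.1 167.8] z 161 ctr [ 631.8 -126.4] size [38.6 40.4] ang -0.085
4
[188.3 160. ] z 86 ctr [664.2 170.3] size [48.8 49.5] ang -0.092
[223.4 162.5] z 111 ctr [653.1  70.2] size [35.9 37.1] ang -0.092
[259.6 165.4] z 136 ctr [642.1 -28.4] size [44.4 45. ] ang -0.105
[297.  167.8] z 161 ctr [ 631.9 -126.2] size [38.7 39.8] ang -0.107
4
```

View pics/t10.png

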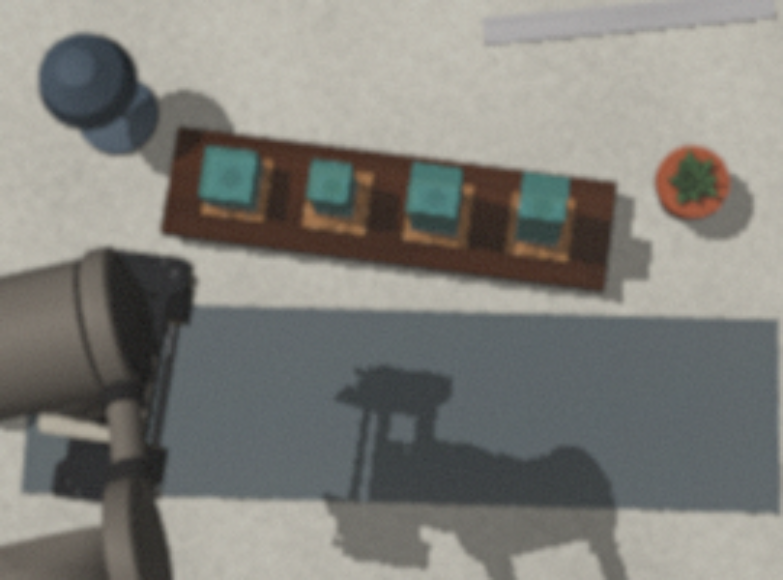

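View pics/s10.png

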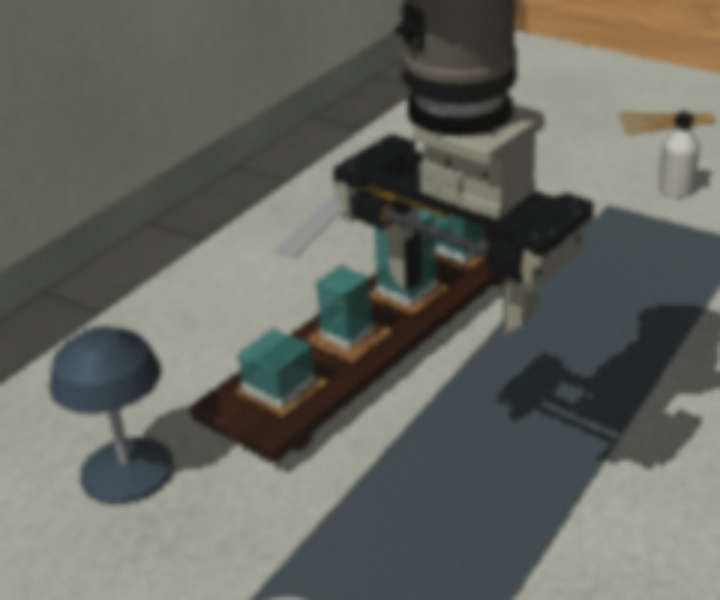

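All blocks measure within 2 mm of their pad centres and are square; the plant has not moved. Handing in.

```bash
python3 -c "
from plant import *
print(close_job())"
```

```text
the job is handed in; nothing more can be done
None
```

The four blocks stand on the riser in order from the lamp: 45 mm on pad 1, 70 mm on pad 2, 95 mm on pad 3 and 120 mm on pad 4. I lowered each one until the wrist force showed contact, then released it. The job was handed in at about 34 s.

- **Position and angle:** in the last top view each block centre is within about 2 mm of its pad centre. Each is within about 0.04 rad of square.
- **Upright and clear:** the 45, 70 and 95 mm blocks look upright in the last side view, but the gripper hid part of the 120 mm block there, so for that one I relied on the top view. The gripper was open and well clear of everything.
- **Plant and look-alike:** the potted plant looks to be where it started, and I never went to the blue look-alike.
- **Disagreement:** the wrist camera read about 3–4 mm lower in y than the top camera for some blocks and pads. It was much the same for a block and its pad, so it mostly cancels when one is placed on the other, and it is well within the 12 mm allowed.

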